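# Reverse the ratchet and clamp the lens mount

### The job

The lens mount stands loose between the jaws of the green bench clamp, and the clamp's ratchet handle is set to loosen. Flip the red direction lever on the handle over to the tightening side (clockwise seen from above), then work the handle clockwise, with as many back-and-forth strokes as it takes, until the mount is held snug between both jaws; stop as soon as it is firm, because overtightening crushes it. Let go of the handle, and do not disturb the other things on the bench.

Things in the scene. Friction and masses are not known exactly. Their poses are not given: they have to be found in the camera images.
- clamp: Green bench clamp, fixed to the bench. Origin on the vertical axis of its clamp bolt, at bench height. Base plate 90 mm (x) by 250 mm (y from -50 to +200 mm), 12 mm thick; a block 70 x 80 mm, 40 mm high, stands round the origin and carries the bolt. The ratchet handle points to the clamp's -x side; jaws and mount lie to its +y side. z is up.
- bolt: The clamp bolt with its toothed wheel under the ratchet head (round, radius 30 mm, top 68 mm above the bench) and a brass hexagon on top (to 80 mm). Origin on its axis, 43 mm above the bench. Turned clockwise it moves the jaw 20 mm per rad towards the mount; its friction holds it when the handle is let go or swung back, and at rest hides part of the push.
- handle (a joint): Angle of the steel ratchet handle about the bolt, rad, positive anticlockwise seen from above; 0: along the clamp's -x; stops at -0.75 and +0.75. It stays where left (about 1.5 N to move at the grip). 16 teeth: up to 0.39 rad of empty travel before it bites after a reversal. With the lever set to tighten, clockwise motion turns the bolt and anticlockwise it clicks back freely.
- grip_top (a point): Centre of the top of the upright black grip post at the handle's end: diameter 20 mm, 140 mm from the bolt axis, top 118 mm above the bench, 50 mm above the bar (22 mm wide). Push needed at the grip, square to the handle: 5 to 6 N while the jaw runs free; it climbs once the mount meets both jaws, about 0.5 N per mm. Stop at about 10 N. Under 8 N it is not snug; over 14 N the mount is crushed.
- pawl (a joint): Angle of the red direction lever relative to the handle, rad, positive anticlockwise from above; stops at -0.32, +0.32. Pushed past 0 it springs to the other side by itself. Positive (at the start): the handle drives anticlockwise, loosening. Negative: it drives clockwise, tightening. It rests 0.13 to 0.32 to either side, as the teeth let it, and twitches as the ratchet clicks.
- lever_tip (a point): Top centre of the upright tab of the red lever: 14 mm long (along the handle), 8 mm wide, 28 mm high, top 100 mm above the bench; the bar's top is at 68, the lever's plate at 75 mm. Lever pivot on the handle's centre line, 40 mm from the bolt axis; the tab stands 36 mm farther out and swings 11 mm to either side. Push it sideways, 1 to 2 N; it leans to the side the handle will drive to.
- jaw: Moving jaw: a bright steel face plate 60 mm wide, 8 mm thick, its top 50 mm above the bench, on a rubber-backed dark carriage (24 mm thick in all) that gives 1 mm per 25 N. Origin at the lower edge of its gripping face, which looks to the clamp's +y; it slides along that y when the bolt turns.
- stop: Dark steel fixed jaw with a rubber face, fixed on the clamp plate: 60 mm wide, 20 mm thick (its face 10 mm to the clamp's -y side of its origin), 40 mm high, origin at the centre of its underside, 12 mm above the bench.
- mount: The lens mount, loose on the clamp plate between the jaws: aluminium block 50 mm (x) x 40 mm (y) x 38 mm high with a black lens ring of diameter 32 mm on top (total 48 mm). Origin at the centre of its underside; 0.18 kg. It need not be touched: the jaw pushes it along.
- objective: Bystander: a dark microscope objective standing on the bench, 60 mm high, 38 mm across. Origin at the centre of its foot.
- jar: Bystander: a small jar with a black lid, diameter 52 mm, 65 mm high. Origin at the centre of its foot.
- screwdriver: Bystander: a screwdriver with a blue handle, 160 mm long, lying along its x axis; origin under its middle.
- dimmer: Bystander: a cream lamp control box 75 x 110 mm, 40 mm high, with a dial on top. Origin at the centre of its underside.
Not all that is in view belongs to the job. Leave any orange look-alike of the mount alone.

How it is judged:
By the outcome, as a careful person would: the job done as asked, in the order asked, and still so for the second after the job is handed in, with the robot touching nothing.
It also fails if it takes over 72 s, if anything falls off the work surface, if the arm or the gripper's body presses on something with over 40 N, if the wrist force passes 120 N, or if a joint passes its speed limit or range.

### The arm

A 6-joint arm with a two-finger parallel gripper is mounted at the origin on the work surface. World frame = base frame: x ahead of the robot, y to its left, z up, the work surface at z = 0. Lengths are in m, angles in rad, forces in N, time in s.
With the tool pointing down it reaches from about 0.4 to 0.825 m from the base axis. Payload 7 kg.
Tool frame: the origin (TCP) lies on the front face of the gripper's body, between the roots of the fingers; the fingertips stand 66 mm ahead of it and the grasp point (between the pads) lies 47 mm ahead of it; z points along the fingers, y is the line along which they close (so a half turn about z gives the same grasp; the last joint's range is limited). The gripper opens to 88 mm and grips with 3 to 60 N. Pads are 19 mm wide; open, the fingers measure 130 mm over their backs; the gripper's body (78 mm by 193 mm) begins 47 mm behind the grasp point.
Start: joints at [-0.976, 0.359, 0.012, 0, -1.224, -0.288], TCP at [0.204, -0.643, 0.292] pointing down, gripper open.
Joint ranges: [-3.07, 3.07], [-1.43, 2.12], [-1.02, 1.25], [-3.03, 1.67], [-3.05, -0], [-3.03, 3.03]. Speed limits (rad/s): [2.39, 2.39, 3.01, 3.14, 3.14, 3.14].

### API

Orientations are given as [roll, pitch, yaw] about the fixed x, y, z axes, in that order (R = Rz(yaw) Ry(pitch) Rx(roll)).
In Python, from station import arm gives the robot as it stands. The module is installed in compiled form; this text tells all that it offers.
- The arm moves only by the tool move_arm, never from a script. Its argument "increments" is a list of rows, each an object of numbers: "jaw": the gripper command: -1 is shut, 1 is fully open, values between are in proportion; "dx", "dy", "dz": the shift along the tool's x, y, z in m; "twist": the turn about the tool's z in rad. A call has 1 to 12 rows; each row shifts and turns the commanded pose from where the row before left it, along the tool's axes as they then stand; what a row does not reach is not made up. A row lasts 1/12 s, in which the tool goes at most 41.7 mm and 7.16 degrees, less where a joint would pass 70% of its speed; a pose out of reach is approached as far as the arm can. A call is refused whole if a number of a shift passes 0.0417 or a number of a turn 0.125, either way. A call with a gripper value outside its range is refused whole. The fingers move at their own pace and stop on an object; "force" is the grip in N (left out, the last holds). Time passes only in rows, so rows that do not move let the fingers close. It gives the time, the measured TCP pose, the force, the opening and the grip force at its end, in the units of the state.
- arm.get_state(): the state, without advancing time (a new reading comes with each control period).
- arm.grab_frame(name): name is "side" or "top" or "wrist"; returns the picture (480x640x3 uint8, blue, green, red); there is no depth.
- arm.camera_info(name): a dict with "K" (3x3 intrinsics, pixels), "extrinsics" (4x4, takes a point from camera to world coordinates). Camera axes: x right, y down, z forward; pixel columns grow to the right and rows downward; lengths in m; the calibration is good to about 2 mm. The wrist camera is an equidistant fisheye: a pixel r from the principal point sees the ray r / f radians off the axis. A picture is of the moment at which its call begins: read the wrist's pose just before it. camera_info takes no time and is no camera call; for the wrist camera it gives the pose at the moment of the call.
- arm.job_done(): hands the job in; it is judged then, once.
Trained networks look in the newest picture that a camera, given by its name, has taken for a name from the list of things; names that differ only in an ending like _2 or _b are one class to them, and where a whole thing is asked for, a point or a joint stands for the part that bears it (a point fixed in the world has none). Each returns a list of dicts, best first, with "score" (0 to 1); they miss things now and then, are a little off and sometimes report something else, mostly with a low value. They report only what shows in the picture. A call takes as long as a camera call. They do not tell look-alikes from the thing itself.
- arm.find_in(camera, name): "position" ([x, y, z] in m, in world coordinates, good to about 4 mm: the middle of the surface that is visible of it).
- arm.silhouettes(camera, name): "pixels" (480x640 bool, what is visible of it).
- arm.pinpoint(camera, name): "position" ([x, y, z] in m, in world coordinates, good to about 4 mm: a listed point, or the origin of a listed thing).
The state is a dict: "t": time; "q": joint angles; "qd": joint speeds; "joint_efforts": joint torques, N m; "eef_pos": TCP position; "ee_rot": TCP orientation; "force": force on the tool from outside, world axes, zero at the start; "moment": the same for the moment, N m; "width": finger opening in m; "gripper_force": force on a finger pad.
Only numpy, scipy, OpenCV 4.12 (cv2) and the standard library are available. Lean on these libraries where they do the work, as an engineer would, in place of code of your own. Each camera call takes 0.05 s, during which the arm holds its last target. There are 200 camera calls.

## Working session

There is one attempt and no reset: what is moved stays moved. The work goes in short steps, Python scripts to look and compute and a tool call to move; the robot and the scene stay as the last step left them, time stands still between calls to the robot, and variables do not carry over. Pictures are saved under pics/ and viewed, at most 10 in all, crops included, and the job is handed in when it is done.

Besides the shell and the picture viewer there is one more tool, called after ">>>" as name(argument=value, ...) on one line, values as JSON. move_arm: Moves the arm, as the interface text tells. Its arguments: {"type":"object","properties":{"increments":{"type":"array"},"force":{"type":"number"}},"required":["increments"]}

```bash
mkdir -p pics
cat > h.py <<'E'
from station import arm
import numpy as np, cv2
def st():
    s=arm.get_state(); print('t',round(s['t'],2),'pos',np.round(s['eef_pos'],4),'rot',np.round(s['ee_rot'],3),'F',np.round(s['force'],2),'w',round(s['width'],3)); return s
def pp(c,n,f='pinpoint'):
    r=getattr(arm,f)(c,n); 
    print(c,n,[(np.round(d['position'],4).tolist(),round(d['score'],2)) for d in r[:3]]); return r
E
python3 - <<'E'
from h import *
st()
a=arm.grab_frame('top');b=arm.grab_frame('side')
cv2.imwrite('pics/top.png',a);cv2.imwrite('pics/side.png',b)
for n in ['clamp','bolt','grip_top','lever_tip','jaw','stop','mount']:
    for c in ['top','side']: pp(c,n)
E
```

```text
t 0.0 pos [ 0.2037 -0.6431  0.2912] rot [ 3.14  -0.    -2.835] F [-0.1   0.71  0.3 ] w 0.088
top clamp [([0.6036, -0.0816, 0.0], 0.68)]
side clamp [([0.6051, -0.0831, -0.0023], 0.7)]
top bolt [([0.6027, -0.0802, 0.044], 0.51)]
side bolt [([0.6017, -0.0819, 0.0421], 0.43)]
top grip_top [([0.4754, -0.1416, 0.1159], 0.86)]
side grip_top [([0.4721, -0.1441, 0.1173], 0.68)]
top lever_tip [([0.5387, -0.1269, 0.101], 0.58)]
side lever_tip [([0.5406, -0.1266, 0.1031], 0.5)]
top jaw [([0.6038, -0.0111, 0.0078], 0.67)]
side jaw [([0.6008, -0.0146, 0.0127], 0.45)]
top stop [([0.604, 0.0531, 0.0144], 0.66)]
side stop [([0.6024, 0.0525, 0.0085], 0.74)]
top mount [([0.7382, 0.0133, -0.0002], 0.83), ([0.466, 0.0279, 0.0015], 0.82), ([0.7134, 0.1157, 0.0031], 0.61)]
side mount [([0.7137, 0.113, -0.0013], 0.79), ([0.4673, 0.0327, 0.0022], 0.67), ([0.7393, 0.016, -0.0013], 0.63)]
```

View pics/top.png

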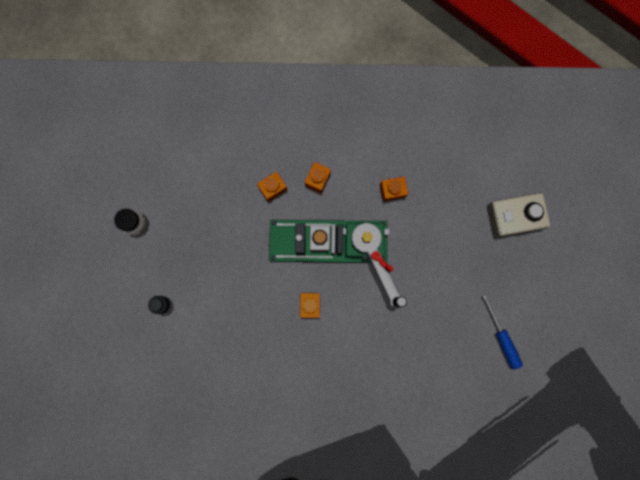

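View pics/side.png

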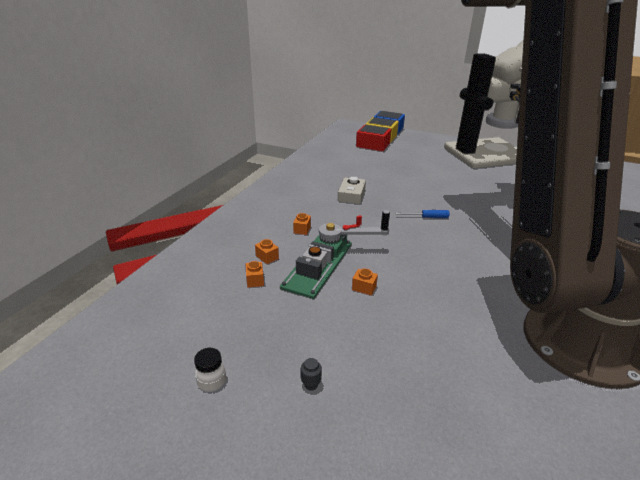

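The top view shows the clamp running along world +y, with the bolt at about (367,238), the handle out to the grip at (398,301), and the red lever at (381,262). The orange blocks are look-alikes. The side view agrees. The handle is at about +0.45 rad and the lever leans to the loosening side (-y). I'll move above the lever's -y side with the fingers shut.

>>> move_arm(increments=[{"jaw": -1, "dx": -0.03, "dy": 0.022}, {"jaw": -1, "dx": -0.03, "dy": 0.022}, {"jaw": -1, "dx": -0.03, "dy": 0.022}, {"jaw": -1, "dx": -0.03, "dy": 0.022}, {"jaw": -1, "dx": -0.03, "dy": 0.022}, {"jaw": -1, "dx": -0.03, "dy": 0.022}, {"jaw": -1, "dx": -0.03, "dy": 0.022}, {"jaw": -1, "dx": -0.03, "dy": 0.022}, {"jaw": -1, "dx": -0.03, "dy": 0.022}, {"jaw": -1, "dx": -0.03, "dy": 0.022}, {"jaw": -1, "dx": -0.03, "dy": 0.022}, {"jaw": -1, "dx": -0.03, "dy": 0.022}], force=10)

```text
$.increments[0]: bad value
```

>>> move_arm(increments=[{"jaw": -1, "dx": -0.03, "dy": 0.022}, {"jaw": -1, "dx": -0.03, "dy": 0.022}, {"jaw": -1, "dx": -0.03, "dy": 0.022}, {"jaw": -1, "dx": -0.03, "dy": 0.022, "dz": 0.02}, {"jaw": -1, "dz": 0.02, "twist": -0.07}, {"jaw": -1, "twist": -0.07}, {"jaw": -1}, {"jaw": -1}])

```text
$.increments[0]: bad value
```

Run:
```python
from h import *
st()
a=arm.grab_frame('wrist');cv2.imwrite('pics/w1.png',a); arm.grab_frame('top');arm.grab_frame('side')
for n in ['clamp','bolt','grip_top','lever_tip','jaw','stop']:
    for c in ['wrist','top','side']: pp(c,n)
```

```text
t 0.8 pos [ 0.2038 -0.6435  0.2922] rot [-3.142  0.    -2.835] F [ 0.81  0.47 -0.15] w 0.088
wrist clamp []
top clamp [([0.6018, -0.0857, -0.001], 0.96)]
side clamp [([0.6026, -0.0832, -0.0023], 0.73)]
wrist bolt []
top bolt []
side bolt [([0.6033, -0.0839, 0.044], 0.58)]
wrist grip_top []
top grip_top [([0.4759, -0.1417, 0.1145], 0.61)]
side grip_top [([0.4752, -0.142, 0.116], 0.58)]
wrist lever_tip []
top lever_tip [([0.5391, -0.1269, 0.102], 0.46)]
side lever_tip [([0.4732, -0.145, 0.1176], 0.3)]
wrist jaw []
top jaw [([0.6061, -0.0099, 0.008], 0.71)]
side jaw [([0.5995, -0.0148, 0.0124], 0.59)]
wrist stop []
top stop [([0.604, 0.0492, 0.0142], 0.59)]
side stop [([0.6036, 0.0505, 0.0109], 0.93)]
```

View pics/w1.png

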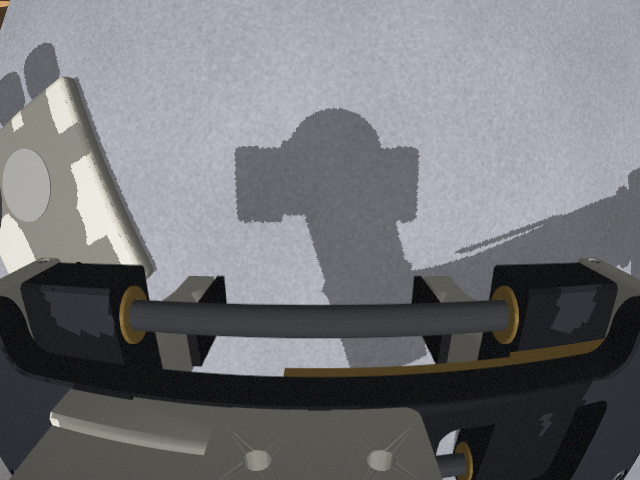

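The wrist view shows only the bench and the gripper (fingers at about (190,320) and (450,320)), because the arm has not moved. The rows probably need every field, so I'll resend them complete.

>>> move_arm(increments=[{"jaw": -1, "dx": -0.03, "dy": 0.022, "dz": 0, "twist": 0}, {"jaw": -1, "dx": -0.03, "dy": 0.022, "dz": 0, "twist": 0}, {"jaw": -1, "dx": -0.03, "dy": 0.022, "dz": 0, "twist": 0}, {"jaw": -1, "dx": -0.03, "dy": 0.022, "dz": 0, "twist": 0}, {"jaw": -1, "dx": -0.03, "dy": 0.022, "dz": 0, "twist": 0}, {"jaw": -1, "dx": -0.03, "dy": 0.022, "dz": 0, "twist": 0}, {"jaw": -1, "dx": -0.03, "dy": 0.022, "dz": 0, "twist": 0}, {"jaw": -1, "dx": -0.03, "dy": 0.022, "dz": 0, "twist": 0}, {"jaw": -1, "dx": -0.03, "dy": 0.022, "dz": 0, "twist": 0}, {"jaw": -1, "dx": -0.03, "dy": 0.022, "dz": 0, "twist": 0}, {"jaw": -1, "dx": -0.03, "dy": 0.022, "dz": 0, "twist": 0}, {"jaw": -1, "dx": -0.03, "dy": 0.022, "dz": 0, "twist": 0}], force=10)

```text
t: 2.85
eef_pos: [0.4681, -0.2814, 0.2926]
ee_rot: [-3.141, 0.001, -2.835]
force: [0.7, -1.0, 0.5]
width: 0.0133
gripper_force: 0.0
```

>>> move_arm(increments=[{"jaw": -1, "dx": -0.03, "dy": 0.022, "dz": 0, "twist": 0}, {"jaw": -1, "dx": -0.03, "dy": 0.022, "dz": 0, "twist": 0}, {"jaw": -1, "dx": -0.03, "dy": 0.022, "dz": 0, "twist": 0}, {"jaw": -1, "dx": -0.03, "dy": 0.022, "dz": 0.02, "twist": 0}, {"jaw": -1, "dx": 0, "dy": 0, "dz": 0.02, "twist": -0.07}, {"jaw": -1, "dx": 0, "dy": 0, "dz": 0, "twist": -0.07}, {"jaw": -1, "dx": 0, "dy": 0, "dz": 0, "twist": 0}, {"jaw": -1, "dx": 0, "dy": 0, "dz": 0, "twist": 0}])

```text
t: 3.52
eef_pos: [0.555, -0.1633, 0.2526]
ee_rot: [-3.141, -0.0, -2.696]
force: [0.6, -0.4, 0.4]
width: 0.0007
gripper_force: 0.0
```

Run:
```python
from h import *
st()
a=arm.grab_frame('wrist');cv2.imwrite('pics/w2.png',a)
for n in ['clamp','bolt','grip_top','lever_tip','jaw','stop']:
    for c in ['wrist']: pp(c,n)
```

```text
t 3.52 pos [ 0.555  -0.1633  0.2526] rot [-3.141 -0.    -2.696] F [ 0.62 -0.41  0.43] w 0.001
wrist clamp []
wrist bolt [([0.4755, -0.1414, 0.1178], 0.54)]
wrist grip_top [([0.4762, -0.1452, 0.1182], 0.69)]
wrist lever_tip [([0.545, -0.125, 0.0995], 0.96)]
wrist jaw []
wrist stop []
```

View pics/w2.png

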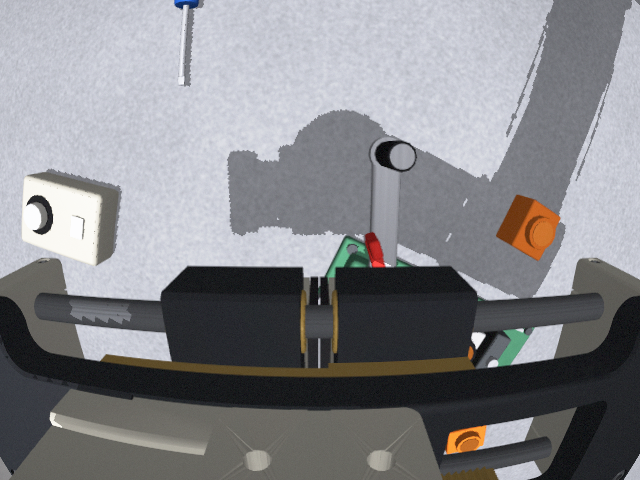

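The wrist view shows the red tab at (373,238), ahead and to the tightening side of the fingers, and the grip at (400,155). Next I descend beside the tab and push it over.

>>> move_arm(increments=[{"jaw": -1, "dx": -0.002, "dy": 0, "dz": 0.035, "twist": 0}, {"jaw": -1, "dx": -0.001, "dy": 0, "dz": 0.035, "twist": 0}, {"jaw": -1, "dx": 0, "dy": 0, "dz": 0.02, "twist": 0}, {"jaw": -1, "dx": 0, "dy": 0, "dz": 0.013, "twist": 0}, {"jaw": -1, "dx": 0, "dy": 0, "dz": 0, "twist": 0}, {"jaw": -1, "dx": 0, "dy": 0, "dz": 0, "twist": 0}])

```text
t: 4.37
eef_pos: [0.5574, -0.1623, 0.1493]
ee_rot: [3.141, -0.001, -2.695]
force: [-0.5, 0.3, 0.2]
width: 0.0002
gripper_force: 0.0
```

>>> move_arm(increments=[{"jaw": -1, "dx": 0, "dy": 0.005, "dz": 0, "twist": 0}, {"jaw": -1, "dx": 0, "dy": 0.005, "dz": 0, "twist": 0}, {"jaw": -1, "dx": 0, "dy": 0.004, "dz": 0, "twist": 0}, {"jaw": -1, "dx": 0, "dy": 0.004, "dz": 0, "twist": 0}])

```text
t: 4.7
eef_pos: [0.5499, -0.1453, 0.1504]
ee_rot: [-3.141, 0.002, -2.695]
force: [-0.0, -1.7, -0.0]
width: 0.0003
gripper_force: 1.0
```

>>> move_arm(increments=[{"jaw": -1, "dx": 0, "dy": 0.004, "dz": 0, "twist": 0}, {"jaw": -1, "dx": 0, "dy": 0.004, "dz": 0, "twist": 0}])

```text
t: 4.87
eef_pos: [0.5461, -0.1382, 0.1499]
ee_rot: [-3.141, 0.0, -2.695]
force: [-0.0, -0.7, 0.1]
width: 0.0003
gripper_force: 0.3
```

>>> move_arm(increments=[{"jaw": -1, "dx": 0, "dy": 0.003, "dz": 0, "twist": 0}, {"jaw": -1, "dx": 0, "dy": 0.002, "dz": 0, "twist": 0}, {"jaw": -1, "dx": 0, "dy": 0, "dz": 0, "twist": 0}])

```text
t: 5.12
eef_pos: [0.544, -0.1336, 0.1495]
ee_rot: [3.141, 0.0, -2.694]
force: [0.0, -0.7, 1.1]
width: 0.0004
gripper_force: 0.0
```

Run:
```python
from h import *
st()
for c in ['wrist','top','side']:
    a=arm.grab_frame(c)
    for n in ['grip_top','lever_tip']: pp(c,n)
    if c!='side':cv2.imwrite('pics/%s3.png'%c,a)
a=cv2.imread('pics/wrist3.png')[80:330,200:520]
cv2.imwrite('pics/w3c.png',cv2.resize(a,None,fx=2,fy=2))
```

```text
t 5.12 pos [ 0.544  -0.1336  0.1495] rot [ 3.141  0.    -2.694] F [ 0.05 -0.67  1.11] w 0.0
wrist grip_top [([0.4756, -0.1441, 0.1198], 0.68)]
wrist lever_tip []
top grip_top [([0.475, -0.14, 0.1161], 0.53)]
top lever_tip [([0.6612, -0.4113, -0.0005], 0.48)]
side grip_top [([0.4723, -0.1437, 0.1141], 0.64), ([0.603, -0.0796, -0.0007], 0.53)]
side lever_tip [([0.5335, -0.1128, 0.1015], 0.48)]
```

View pics/w3c.png

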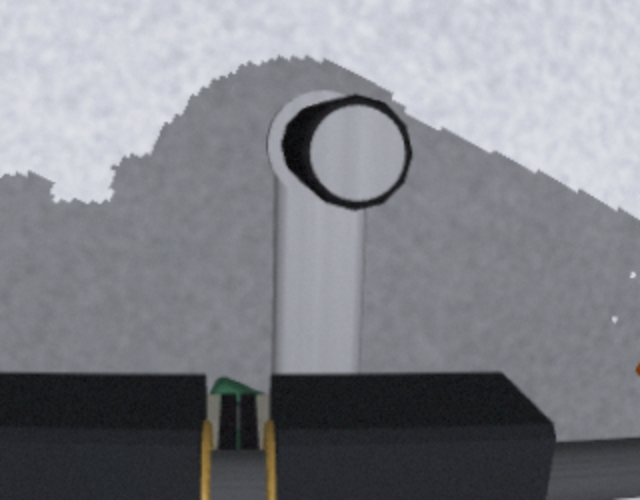

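The wrist crop shows the handle and grip unmoved, with the tab hidden behind the fingers. I'll push a bit further, then back off, rise and look.

>>> move_arm(increments=[{"jaw": -1, "dx": 0, "dy": 0.003, "dz": 0, "twist": 0}, {"jaw": -1, "dx": 0, "dy": 0.003, "dz": 0, "twist": 0}, {"jaw": -1, "dx": 0, "dy": 0, "dz": 0, "twist": 0}])

```text
t: 5.82
eef_pos: [0.5413, -0.1284, 0.1495]
ee_rot: [-3.142, 0.0, -2.695]
force: [1.0, -1.4, 0.0]
width: 0.0005
gripper_force: 0.3
```

>>> move_arm(increments=[{"jaw": -1, "dx": 0, "dy": -0.015, "dz": 0, "twist": 0}, {"jaw": -1, "dx": 0, "dy": -0.02, "dz": -0.02, "twist": 0}, {"jaw": -1, "dx": 0, "dy": -0.02, "dz": -0.03, "twist": 0}, {"jaw": -1, "dx": 0.01, "dy": 0, "dz": -0.03, "twist": 0}, {"jaw": -1, "dx": 0, "dy": 0, "dz": 0, "twist": 0}, {"jaw": -1, "dx": 0, "dy": 0, "dz": 0, "twist": 0}])

```text
t: 6.32
eef_pos: [0.5568, -0.1829, 0.2314]
ee_rot: [-3.14, 0.004, -2.696]
force: [0.7, -0.3, -0.8]
width: 0.0007
gripper_force: 0.0
```

Run:
```python
from h import *
st()
for c in ['wrist','top','side']:
    a=arm.grab_frame(c)
    for n in ['grip_top','lever_tip']: pp(c,n)
    if c=='wrist':cv2.imwrite('pics/w4c.png',cv2.resize(a[80:330,200:520],None,fx=2,fy=2))
```

```text
t 6.32 pos [ 0.5568 -0.1829  0.2314] rot [-3.14   0.004 -2.696] F [ 0.72 -0.32 -0.82] w 0.001
wrist grip_top [([0.4766, -0.1429, 0.1183], 0.64)]
wrist lever_tip [([0.533, -0.1131, 0.1011], 0.74)]
top grip_top [([0.4752, -0.1425, 0.1177], 0.58)]
top lever_tip [([0.5288, -0.1132, 0.0995], 0.38)]
side grip_top [([0.4715, -0.1428, 0.1185], 0.79)]
side lever_tip [([0.5365, -0.1102, 0.1033], 0.51), ([0.6299, 0.3981, 0.0003], 0.38)]
```

View pics/w4c.png

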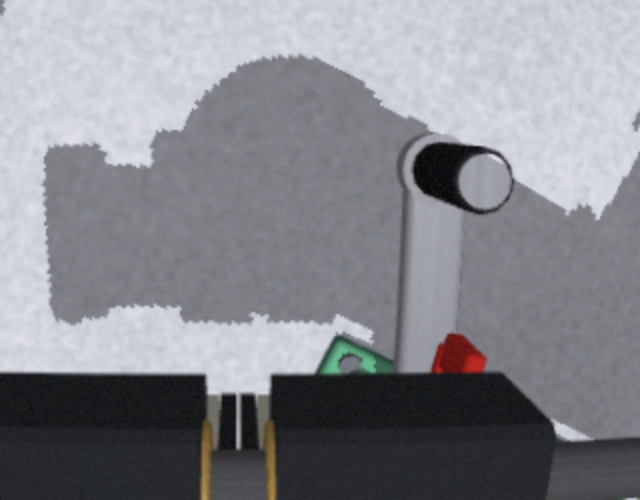

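The red tab at (460,355) now sits on the right, which is the clockwise side of the bar, so the lever is flipped. The handle has not moved. Next I put the open fingers over the grip post.

>>> move_arm(increments=[{"jaw": 0, "dx": 0.014, "dy": 0.018, "dz": 0, "twist": 0}, {"jaw": 0, "dx": 0.014, "dy": 0.018, "dz": 0, "twist": 0}, {"jaw": 0, "dx": 0.014, "dy": 0.018, "dz": 0, "twist": 0}, {"jaw": 0, "dx": 0.014, "dy": 0.018, "dz": 0, "twist": 0}, {"jaw": 0, "dx": 0, "dy": 0, "dz": 0, "twist": 0}, {"jaw": 0, "dx": 0, "dy": 0, "dz": 0, "twist": 0}])

```text
t: 7.27
eef_pos: [0.4742, -0.1415, 0.2299]
ee_rot: [-3.141, 0.001, -2.694]
force: [0.4, 0.3, 0.1]
width: 0.0351
gripper_force: 0.0
```

Run:
```python
from h import *
st()
a=arm.grab_frame('wrist')
for n in ['grip_top','lever_tip']: pp('wrist',n)
cv2.imwrite('pics/w5c.png',a)
```

```text
t 7.27 pos [ 0.4742 -0.1415  0.2299] rot [-3.141e+00  1.000e-03 -2.694e+00] F [0.39 0.3  0.13] w 0.035
wrist grip_top [([0.4742, -0.1433, 0.1177], 0.83)]
wrist lever_tip [([0.5359, -0.1093, 0.0993], 0.62)]
```

View pics/w5c.png

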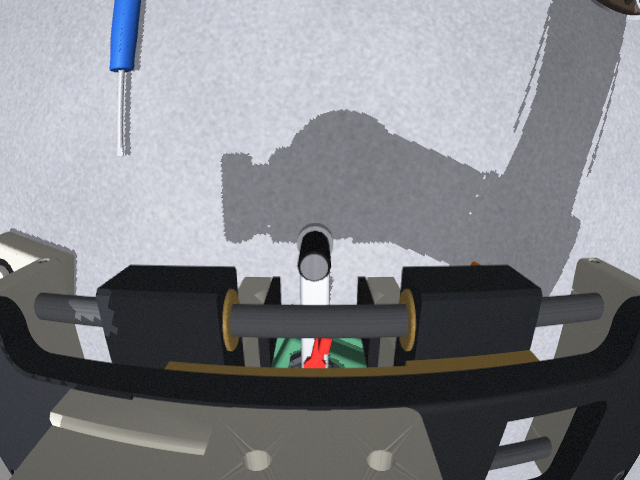

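The post at (314,267) lies midway between the fingers (about 255 and 378), and the lever shows to the right of the bar at (320,350). I'll descend and narrow the fingers.

>>> move_arm(increments=[{"jaw": 0, "dx": 0, "dy": 0, "dz": 0.03, "twist": 0}, {"jaw": 0, "dx": 0, "dy": 0, "dz": 0.03, "twist": 0}, {"jaw": -0.2, "dx": 0, "dy": 0, "dz": 0.025, "twist": 0}, {"jaw": -0.4, "dx": 0, "dy": 0, "dz": 0, "twist": 0}, {"jaw": -0.4, "dx": 0, "dy": 0, "dz": 0, "twist": 0}, {"jaw": -0.4, "dx": 0, "dy": 0, "dz": 0, "twist": 0}], force=5)

```text
t: 7.92
eef_pos: [0.4759, -0.1421, 0.1454]
ee_rot: [-3.141, 0.0, -2.695]
force: [1.0, -0.1, 0.4]
width: 0.0273
gripper_force: 0.0
```

>>> move_arm(increments=[{"jaw": -0.4, "dx": 0, "dy": 0.004, "dz": 0, "twist": 0}, {"jaw": -0.4, "dx": -0.0001, "dy": 0.0056, "dz": 0, "twist": 0.04}, {"jaw": -0.4, "dx": -0.0001, "dy": 0.0056, "dz": 0, "twist": 0.04}, {"jaw": -0.4, "dx": -0.0001, "dy": 0.0056, "dz": 0, "twist": 0.04}])

```text
t: 8.25
eef_pos: [0.4678, -0.1224, 0.1462]
ee_rot: [-3.14, 0.004, -2.817]
force: [2.3, -1.8, -1.8]
width: 0.0265
gripper_force: 1.1
```

>>> move_arm(increments=[{"jaw": -0.4, "dx": -0.0001, "dy": 0.0056, "dz": 0, "twist": 0.04}, {"jaw": -0.4, "dx": -0.0001, "dy": 0.0056, "dz": 0, "twist": 0.04}, {"jaw": -0.4, "dx": -0.0001, "dy": 0.0056, "dz": 0, "twist": 0.04}])

```text
t: 8.5
eef_pos: [0.464, -0.1063, 0.1464]
ee_rot: [-3.14, 0.005, -2.936]
force: [5.1, -4.3, -3.6]
width: 0.0264
gripper_force: 2.8
```

>>> move_arm(increments=[{"jaw": -0.4, "dx": -0.0001, "dy": 0.0056, "dz": 0, "twist": 0.04}, {"jaw": -0.4, "dx": -0.0001, "dy": 0.0056, "dz": 0, "twist": 0.04}, {"jaw": -0.4, "dx": -0.0001, "dy": 0.0056, "dz": 0, "twist": 0.04}])

```text
t: 8.75
eef_pos: [0.4618, -0.0896, 0.1466]
ee_rot: [-3.141, 0.006, -3.056]
force: [5.3, -4.9, -1.8]
width: 0.0265
gripper_force: 2.9
```

Run:
```python
from h import *
st()
for c in ['top','side']:
    arm.grab_frame(c)
    for n in ['grip_top','jaw','stop']: pp(c,n)
```

```text
t 8.75 pos [ 0.4618 -0.0896  0.1466] rot [-3.141  0.006 -3.056] F [ 5.32 -4.9  -1.81] w 0.027
top grip_top []
top jaw [([0.6075, -0.0105, 0.0087], 0.43)]
top stop [([0.6021, 0.052, 0.0148], 0.53)]
side grip_top []
side jaw [([0.6043, -0.0101, 0.0121], 0.51)]
side stop [([0.604, 0.0501, 0.0097], 0.68)]
```

The ratchet has bitten: the tangential push is about 5.3 N, which means the jaw is running free. I'll continue and ease the radial load inward.

>>> move_arm(increments=[{"jaw": -0.4, "dx": -0.0006, "dy": 0.0056, "dz": 0, "twist": 0.04}, {"jaw": -0.4, "dx": -0.0006, "dy": 0.0056, "dz": 0, "twist": 0.04}, {"jaw": -0.4, "dx": -0.0006, "dy": 0.0056, "dz": 0, "twist": 0.04}])

```text
t: 9.4
eef_pos: [0.4601, -0.0737, 0.1446]
ee_rot: [-3.14, -0.001, 3.106]
force: [-0.9, -6.0, 5.7]
width: 0.0263
gripper_force: 3.0
```

>>> move_arm(increments=[{"jaw": -0.4, "dx": -0.0006, "dy": 0.0056, "dz": 0, "twist": 0.04}, {"jaw": -0.4, "dx": -0.0006, "dy": 0.0056, "dz": 0, "twist": 0.04}, {"jaw": -0.4, "dx": -0.0006, "dy": 0.0056, "dz": 0, "twist": 0.04}])

```text
t: 9.65
eef_pos: [0.4624, -0.0572, 0.1443]
ee_rot: [-3.14, -0.002, 2.986]
force: [-2.7, -6.0, 4.3]
width: 0.0265
gripper_force: 3.0
```

```bash
cat >> h.py <<'E'
def ft():
    s=st(); y=s['ee_rot'][2]; F=s['force']; p=s['eef_pos']
    print('push',round(-(F[0]*np.sin(y)-F[1]*np.cos(y)),2),'radial',round(F[0]*np.cos(y)+F[1]*np.sin(y),2),'theta',round(np.arctan2(-(p[1]+.082),-(p[0]-.6035)),3),'r',round(np.hypot(p[0]-.6035,p[1]+.082),4))
E
python3 - <<'E'
from h import *
ft()
for c in ['top','side']:
    arm.grab_frame(c)
    for n in ['jaw','stop','lever_tip']: pp(c,n)
E
```

```text
t 9.65 pos [ 0.4624 -0.0572  0.1443] rot [-3.140e+00 -2.000e-03  2.986e+00] F [-2.66 -5.95  4.35] w 0.027
push 6.29 radial 1.71 theta -0.174 r 0.1432
top jaw [([0.4654, 0.3337, -0.0004], 0.65), ([0.6068, -0.0035, 0.0091], 0.5)]
top stop [([0.6025, 0.0538, 0.0108], 0.55), ([0.6029, -0.0825, 0.0033], 0.16)]
top lever_tip [([0.6022, 0.0504, 0.0156], 0.61), ([0.529, -0.0618, 0.0997], 0.56)]
side jaw [([0.6029, -0.0049, 0.0077], 0.39)]
side stop [([0.6036, 0.0518, 0.0089], 0.79)]
side lever_tip [([0.5295, -0.0609, 0.102], 0.4)]
```

>>> move_arm(increments=[{"jaw": -0.4, "dx": -0.0001, "dy": 0.0056, "dz": 0, "twist": 0.04}, {"jaw": -0.4, "dx": -0.0001, "dy": 0.0056, "dz": 0, "twist": 0.04}])

```text
t: 10.22
eef_pos: [0.4653, -0.046, 0.1441]
ee_rot: [-3.141, -0.001, 2.906]
force: [-0.6, -6.5, -1.3]
width: 0.0264
gripper_force: 3.0
```

```bash
python3 -c "
from h import *
ft()"
```

```text
t 10.22 pos [ 0.4653 -0.046   0.1441] rot [-3.141e+00 -1.000e-03  2.906e+00] F [-0.56 -6.46 -1.34] w 0.026
push 6.41 radial -0.96 theta -0.255 r 0.1428
```

>>> move_arm(increments=[{"jaw": -0.4, "dx": -0.0001, "dy": 0.0042, "dz": 0, "twist": 0.03}, {"jaw": -0.4, "dx": 0, "dy": 0.0028, "dz": 0, "twist": 0.02}])

```text
t: 10.38
eef_pos: [0.4674, -0.039, 0.1441]
ee_rot: [-3.141, -0.001, 2.857]
force: [0.4, -6.2, -2.5]
width: 0.0261
gripper_force: 2.9
```

```bash
python3 -c "
from h import *
ft()
for c in ['top','side']:
    arm.grab_frame(c); pp(c,'jaw')"
```

```text
t 10.38 pos [ 0.4674 -0.039   0.1441] rot [-3.141e+00 -1.000e-03  2.857e+00] F [ 0.39 -6.15 -2.5 ] w 0.026
push 5.79 radial -2.1 theta -0.306 r 0.1428
top jaw [([0.6072, -0.0003, 0.0092], 0.5), ([0.4245, -0.3649, 0.0008], 0.15)]
side jaw [([0.6018, -0.0039, 0.0099], 0.55), ([0.6068, 0.051, 0.0122], 0.21)]
```

>>> move_arm(increments=[{"jaw": -0.4, "dx": -0.0004, "dy": 0.0028, "dz": 0, "twist": 0.02}, {"jaw": -0.4, "dx": -0.0004, "dy": 0.0028, "dz": 0, "twist": 0.02}])

```text
t: 10.75
eef_pos: [0.4692, -0.0342, 0.1441]
ee_rot: [-3.14, -0.001, 2.818]
force: [-3.0, -5.0, -1.2]
width: 0.0262
gripper_force: 3.0
```

>>> move_arm(increments=[{"jaw": -0.4, "dx": -0.0003, "dy": 0.0028, "dz": 0, "twist": 0.02}, {"jaw": -0.4, "dx": -0.0003, "dy": 0.0028, "dz": 0, "twist": 0.02}])

```text
t: 10.92
eef_pos: [0.4712, -0.0291, 0.1441]
ee_rot: [-3.14, -0.002, 2.777]
force: [-3.6, -5.1, 1.4]
width: 0.0262
gripper_force: 3.0
```

```bash
python3 -c "
from h import *
ft()
for c in ['top','side']:
    arm.grab_frame(c); pp(c,'jaw')"
```

```text
t 10.92 pos [ 0.4712 -0.0291  0.1441] rot [-3.140e+00 -2.000e-03  2.777e+00] F [-3.57 -5.1   1.37] w 0.026
push 6.04 radial 1.52 theta -0.38 r 0.1425
top jaw [([0.6072, -0.0007, 0.0067], 0.46)]
side jaw [([0.6032, -0.0009, 0.011], 0.64)]
```

>>> move_arm(increments=[{"jaw": -0.4, "dx": -0.0001, "dy": 0.0028, "dz": 0, "twist": 0.02}, {"jaw": -0.4, "dx": -0.0001, "dy": 0.0028, "dz": 0, "twist": 0.02}])

```text
t: 11.28
eef_pos: [0.4735, -0.024, 0.1441]
ee_rot: [-3.14, -0.002, 2.737]
force: [-3.4, -5.6, -0.6]
width: 0.0264
gripper_force: 3.0
```

>>> move_arm(increments=[{"jaw": -0.4, "dx": -0.0001, "dy": 0.0028, "dz": 0, "twist": 0.02}, {"jaw": -0.4, "dx": -0.0001, "dy": 0.0028, "dz": 0, "twist": 0.02}])

```text
t: 11.45
eef_pos: [0.4759, -0.0189, 0.1441]
ee_rot: [-3.14, -0.002, 2.697]
force: [-4.2, -4.7, 1.0]
width: 0.026
gripper_force: 3.2
```

```bash
python3 -c "
from h import *
ft()
for c in ['top','side']:
    arm.grab_frame(c); pp(c,'jaw')"
```

```text
t 11.45 pos [ 0.4759 -0.0189  0.1441] rot [-3.140e+00 -2.000e-03  2.697e+00] F [-4.25 -4.75  0.98] w 0.026
push 6.11 radial 1.8 theta -0.459 r 0.1424
top jaw [([0.6064, 0.0007, 0.0133], 0.66), ([0.6628, -0.4102, 0.0003], 0.24)]
side jaw [([0.6021, 0.0021, 0.0113], 0.61)]
```

>>> move_arm(increments=[{"jaw": -0.4, "dx": -0.0001, "dy": 0.0028, "dz": 0, "twist": 0.02}, {"jaw": -0.4, "dx": -0.0001, "dy": 0.0014, "dz": 0, "twist": 0.01}])

```text
t: 11.82
eef_pos: [0.4778, -0.0153, 0.1441]
ee_rot: [-3.139, -0.002, 2.667]
force: [-4.6, -5.6, 1.0]
width: 0.0262
gripper_force: 3.8
```

```bash
python3 -c "
from h import *
ft()"
```

```text
t 11.82 pos [ 0.4778 -0.0153  0.1441] rot [-3.139e+00 -2.000e-03  2.667e+00] F [-4.56 -5.55  0.96] w 0.026
push 7.02 radial 1.52 theta -0.488 r 0.1423
```

The push is rising, so contact has been made. Small steps from here.

>>> move_arm(increments=[{"jaw": -0.4, "dx": -0.0001, "dy": 0.0014, "dz": 0, "twist": 0.01}, {"jaw": -0.4, "dx": -0.0001, "dy": 0.0014, "dz": 0, "twist": 0.01}])

```text
t: 11.98
eef_pos: [0.4791, -0.0131, 0.1441]
ee_rot: [-3.139, -0.002, 2.648]
force: [-4.9, -5.6, 1.9]
width: 0.0263
gripper_force: 4.1
```

```bash
python3 -c "
from h import *
ft()"
```

```text
t 11.98 pos [ 0.4791 -0.0131  0.1441] rot [-3.139e+00 -2.000e-03  2.648e+00] F [-4.85 -5.59  1.93] w 0.026
push 7.22 radial 1.63 theta -0.506 r 0.1422
```

>>> move_arm(increments=[{"jaw": -0.4, "dx": -0.0001, "dy": 0.0014, "dz": 0, "twist": 0.01}, {"jaw": -0.4, "dx": -0.0001, "dy": 0.0014, "dz": 0, "twist": 0.01}])

```text
t: 12.15
eef_pos: [0.4804, -0.0109, 0.144]
ee_rot: [-3.139, -0.002, 2.628]
force: [-5.4, -7.1, 3.3]
width: 0.0263
gripper_force: 4.5
```

```bash
python3 -c "
from h import *
ft()"
```

```text
t 12.15 pos [ 0.4804 -0.0109  0.144 ] rot [-3.139e+00 -2.000e-03  2.628e+00] F [-5.36 -7.07  3.31] w 0.026
push 8.79 radial 1.19 theta -0.524 r 0.1422
```

>>> move_arm(increments=[{"jaw": -0.4, "dx": -0.0001, "dy": 0.0014, "dz": 0, "twist": 0.01}, {"jaw": -0.4, "dx": -0.0001, "dy": 0.0014, "dz": 0, "twist": 0.01}])

```text
t: 12.32
eef_pos: [0.4817, -0.0087, 0.144]
ee_rot: [-3.138, -0.002, 2.608]
force: [-6.6, -7.5, 3.3]
width: 0.0264
gripper_force: 4.9
```

```bash
python3 -c "
from h import *
ft()"
```

```text
t 12.32 pos [ 0.4817 -0.0087  0.144 ] rot [-3.138e+00 -2.000e-03  2.608e+00] F [-6.62 -7.51  3.26] w 0.026
push 9.84 radial 1.88 theta -0.542 r 0.1421
```

The push is about 9.8 N (pad reading agrees), so it is snug. I'll let go and retreat upward.

>>> move_arm(increments=[{"jaw": -0.4, "dx": 0, "dy": -0.0015, "dz": 0, "twist": 0}, {"jaw": -0.3, "dx": 0, "dy": -0.0015, "dz": 0, "twist": 0}, {"jaw": -0.1, "dx": 0, "dy": 0, "dz": 0, "twist": 0}, {"jaw": 0, "dx": 0, "dy": 0, "dz": 0, "twist": 0}, {"jaw": 0, "dx": 0, "dy": 0, "dz": -0.01, "twist": 0}, {"jaw": 0, "dx": 0, "dy": 0, "dz": -0.03, "twist": 0}, {"jaw": 0, "dx": 0, "dy": 0, "dz": -0.03, "twist": 0}, {"jaw": 0, "dx": 0, "dy": 0, "dz": -0.03, "twist": 0}, {"jaw": 0, "dx": 0.02, "dy": 0, "dz": -0.03, "twist": 0}, {"jaw": 0, "dx": 0.02, "dy": 0, "dz": 0, "twist": 0}, {"jaw": 0, "dx": 0, "dy": 0, "dz": 0, "twist": 0}, {"jaw": 0, "dx": 0, "dy": 0, "dz": 0, "twist": 0}])

```text
t: 13.32
eef_pos: [0.4483, 0.0112, 0.2759]
ee_rot: [3.138, 0.003, 2.61]
force: [-0.4, -0.1, 0.0]
width: 0.0439
gripper_force: 0.0
```

Run:
```python
from h import *
st()
ims=[]
for c in ['top','side']:
    a=arm.grab_frame(c)
    for n in ['grip_top','lever_tip','jaw','stop']: pp(c,n)
    ims.append(a[180:330,230:430] if c=='top' else a[180:330,250:450])
cv2.imwrite('pics/fin.png',cv2.resize(np.hstack(ims),None,fx=2,fy=2))
```

```text
t 13.32 pos [0.4483 0.0112 0.2759] rot [3.138e+00 3.000e-03 2.610e+00] F [-0.44 -0.08  0.02] w 0.044
top grip_top []
top lever_tip [([0.5362, -0.0422, 0.1033], 0.73)]
top jaw [([0.6089, 0.0013, 0.0086], 0.42)]
top stop [([0.6034, 0.047, 0.0167], 0.59)]
side grip_top [([0.4742, -0.022, 0.118], 0.59)]
side lever_tip [([0.5437, -0.0435, 0.1006], 0.47)]
side jaw [([0.6032, -0.0011, 0.0075], 0.61), ([0.6053, 0.0493, 0.0108], 0.21)]
side stop [([0.6033, 0.0527, 0.0101], 0.91)]
```

View pics/fin.png

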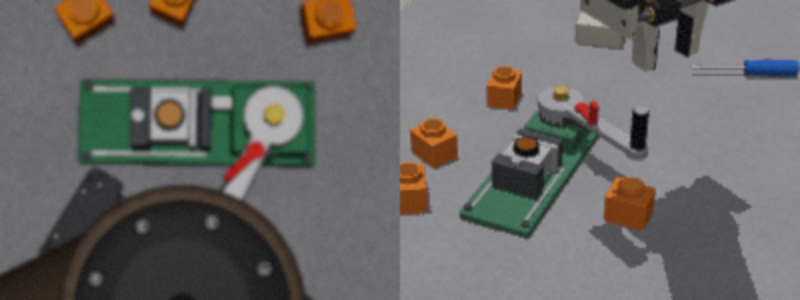

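The left view shows the mount between both jaws with no gap, and the red lever on the tightening side. The right view shows the handle free and the bystanders untouched. I'll do one quick check of the handle position, since the grip estimate looked off.

Run:
```python
from h import *
for c in ['wrist','side','side']:
    arm.grab_frame(c); pp(c,'grip_top'); pp(c,'mount')
```

```text
wrist grip_top [([0.4787, -0.0201, 0.1175], 0.81)]
wrist mount [([0.4624, 0.0308, 0.0005], 0.73)]
side grip_top [([0.4739, -0.0206, 0.1176], 0.8), ([0.6549, -0.4072, -0.0016], 0.62)]
side mount [([0.4649, 0.0304, 0.0022], 0.88), ([0.7128, 0.1103, -0.0008], 0.86), ([0.7365, 0.0124, -0.0025], 0.82)]
side grip_top [([0.472, -0.0205, 0.118], 0.67)]
side mount [([0.4671, 0.0315, 0.0005], 0.84), ([0.7367, 0.0148, -0.0026], 0.77), ([0.7109, 0.1143, -0.0013], 0.74)]
```

```bash
python3 -c "
from h import *
print(arm.job_done())"
```

```text
the job is handed in; nothing more can be done
None
```

I flipped the lever to tighten and worked the handle clockwise in one stroke until the push reached about 9.8 N, then let go, raised the gripper clear and handed the job in at about 14 s. The grip then measured roughly 9 mm back from where the gripper had left it; I put this down to finger flex and did not re-push to check.

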